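# Bolt the sample drop box

### The job

Bolt the flap of the dark grey steel sample drop box shut with the fingertips: push the knob of its barrel bolt along the slot until the bolt is fully home through the keeper, then push the knob over sideways into the locking notch, right down to its bottom, and come clear. Only push the knob: do not pinch it or lift the flap, and leave the jar, padlock, petri dish and test-tube rack where they are.

Things in the scene. Friction and masses are not known exactly. Their poses are not given: they have to be found in the camera images.
- dropbox: fixed dark grey steel box, 280 x 400 mm in its own x and y, flat top 140 mm up; origin at the centre of its underside, z up. The half of the top at own -y is a flap hinged along the -y edge, shut, held down only by its 0.9 kg. The half at own +y is a fixed deck with a deposit slot
- barrel (a point): middle of the steel barrel (tube) of the bolt, on its axis. The tube lies along the box's own y on the flap: 27 mm outer diameter, 120 mm long, axis 16 mm and upper side 29.5 mm above the box top, on a plate 50 mm wide, 3 mm thick. A slot 16 mm wide runs along its upper side; at its +y end the slot turns a right angle into a notch 14 mm wide down the tube's own +x side. Axes as the box's
- knob_ball (a point): centre of the ball knob, a 24 mm steel ball on a 10 mm thick stem through the slot, 40 mm from the bolt's axis. Upright: ball's centre 56 mm, top 68 mm above the box top. Laid fully down in the notch: centre 39 mm to own +x of the axis and 23 mm above the box top, upper side 35 mm above it. Axes as the box's while upright, turning with the knob
- slot_corner (a point): point on the bolt's axis (16 mm above the box top) level with the middle of the notch: where the stem stands when the bolt is home. Axes as the box's: y is the way the bolt is pushed home, +x the side to which the knob is laid over
- keeper (a point): middle of the keeper on the fixed deck, on the bolt's axis 16 mm above the box top: a steel bridge 29 mm wide, 22 mm long along the bolt and 30.5 mm high, through which the bolt's end passes
- bolt (a joint): travel of the bolt along the box's own +y, m: 0 fully drawn back, 0.060 with the stem in the middle of the notch, 0.062 hard against the end of the slot; the stem fits the notch from 0.058 to 0.062. It starts anywhere from 0 to 0.022, moves against about 2.5 N of friction and stays where it is left
- knob (a joint): turn of knob and stem about the bolt's axis, rad: 0 upright, growing towards the box's own +x, 1.40 at the bottom of the notch. Until the bolt is home the slot holds it within about 0.15 of upright (0.3 under a very hard push). It turns against friction of about 0.06 N m (1.5 N at the ball) and stays where it is left, also halfway
- flap (a joint): opening of the flap, rad: 0 shut; it starts shut
- jar: loose specimen jar with a screw cap, 56 mm diameter, 75 mm high, standing on the box's fixed deck; origin at the centre of its underside. A bystander
- padlock: loose open padlock lying flat on the fixed deck, 45 x 36 mm body 18 mm thick with a shackle, about 76 mm long in all; origin at its underside. A bystander
- petri_dish: loose covered petri dish on the bench, 100 mm diameter, 17 mm high; origin at the centre of its underside. A bystander
- tube_rack: loose white rack of test tubes on the bench, 70 x 190 mm in its own x and y, 122 mm high over the corks; origin at the centre of its underside. A bystander

How it is judged:
By the outcome, as a careful person would: the job done as asked, in the order asked, and still so for the second after the job is handed in, with the robot touching nothing.
It also fails if it takes over 45 s, if anything falls off the work surface, if the arm or the gripper's body presses on something with over 40 N, if the wrist force passes 120 N, or if a joint passes its speed limit or range.

### The arm

A 6-joint arm with a two-finger parallel gripper is mounted at the origin on the work surface. World frame = base frame: x ahead of the robot, y to its left, z up, the work surface at z = 0. Lengths are in m, angles in rad, forces in N, time in s.
With the tool pointing down it reaches from about 0.375 to 0.9 m from the base axis. Payload 3.1 kg.
Tool frame: the origin (TCP) lies between the finger pads; the fingertips stand 25 mm ahead of it and the grasp point (between the pads) lies 6 mm ahead of it; x points along the fingers, y is the direction in which the jaws open and shut, and the axes are right-handed (so a half turn about x gives the same grasp; the last joint's range is limited). The gripper opens to 85 mm and grips with 20 to 120 N. Pads are 22 mm wide; open, the fingers measure 114 mm over their backs; the gripper's body (76 mm by 85 mm) begins 54 mm behind the grasp point. The pads swing forward as they close: fully open they stand 13 mm farther back than shut.
Start: joints at [1.044, 0.527, 1.433, -0, 1.181, -0.178], TCP at [0.213, 0.588, 0.236] pointing down, gripper open.
Joint ranges: [-3.08, 3.08], [-0.75, 2.2], [0.22, 2.44], [-1.43, 4.57], [0, 2.65], [-2.85, 2.85]. Speed limits (rad/s): [2.79, 2.79, 3.14, 3.14, 3.14, 3.14].

### API

Orientations are given as a unit quaternion [x, y, z, w].
In Python, from station import manip, viewer, workorder gives the robot as it stands.
- The arm moves only by the shell command python3 -m crank 'ROWS' [FORCE]. ROWS is JSON, one flat list of numbers, 5 for each row, row after row: the opening, from 0 (shut) to 1 (fully open), then the shift along the world's x, y, z in mm, then the turn about the world's z in rad. A call has 1 to 10 rows; each row is the pose to reach, as a shift and turn from the pose commanded when the call began; what a row does not reach only later rows make up. A row lasts 1/8 s, in which the tool goes at most 62.5 mm and 10.7 degrees, less where a joint would pass 70% of its speed; a pose out of reach is approached as far as the arm can. A call with a gripper value outside its range is refused whole. The fingers move at their own pace and stop on an object; FORCE is the grip in N (left out, the last holds). Time passes only in rows, so rows that repeat a pose let the fingers close. It gives the time, the measured TCP pose, the force and the opening at its end, in the units of the state.
- manip.sense(): the state, without advancing time (a new reading comes with each control period).
- viewer.snapshot(name): name is "side" or "top"; returns a dict with "img" (400x640x3 uint8, red, green, blue), "range_z" (400x640 float32, m along the optical axis (not along the pixel's ray), 0 where there is no reading), "fx", "fy", "cx", "cy" (pixels), "k1" (the pictures are not rectified: a ray, as slopes to the right and down, at radius r is drawn at 1 + k1 r^2 times it, then the intrinsics apply), "origin" and "attitude" of the camera in the world. Camera axes: x right, y down, z forward; pixel columns grow to the right and rows downward; lengths in m; the calibration is good to about 2 mm. A picture is of the moment at which its call begins.
- workorder.sign_off(): hands the job in, once; it reports no verdict.
The state is a dict: "t": time; "q": joint angles; "qd": joint speeds; "tau": joint torques, N m; "tcp_pos": TCP position; "tool_rot": TCP orientation; "force": force on the tool from outside, world axes, zero at the start; "ft_torque": the same for the moment, N m; "finger_gap": opening from 0.0 (shut) to 1.0 (fully open).
Only numpy, scipy, OpenCV 4.12 (cv2) and the standard library are available. Lean on these libraries where they do the work, as an engineer would, in place of code of your own. Each camera call takes 0.05 s, during which the arm holds its last target.

## Working session

There is one attempt and no reset: what is moved stays moved. The work goes in short steps, Python scripts to look and compute and a shell command to move; the robot and the scene stay as the last step left them, time stands still between calls to the robot, and variables do not carry over. Pictures are saved under pics/ and viewed, and the job is handed in when it is done.

```bash
mkdir -p pics; ls; python3 - <<'E'
from station import manip, viewer
import cv2,pickle
print(manip.sense())
for n in("side","top"):
    s=viewer.snapshot(n); pickle.dump(s,open(f"{n}0.pkl","wb"))
    cv2.imwrite(f"pics/{n}0.png",s["img"][:,:,::-1])
    print(n,{k:v for k,v in s.items() if k not in("img","range_z")})
E
```

```text
pics
{'t': 0.0, 'q': array([ 1.04453345e+00,  5.28424801e-01,  1.43389786e+00,  1.29888844e-05,
        1.18138878e+00, -1.78471307e-01]), 'qd': array([-0.00115539, -0.00212161,  0.00099243,  0.00120465, -0.00107205,
       -0.00037968]), 'tau': array([ 7.39064162e-04, -4.42338717e+01, -1.78026634e+01, -2.50006462e-05,
        8.35172483e-03, -6.43607876e-06]), 'tcp_pos': array([0.21260991, 0.58698399, 0.23526043]), 'tool_rot': array([ 0.12164414,  0.69670416, -0.12304736,  0.69617912]), 'force': array([-0.00389271, -0.2342601 , -0.3747278 ]), 'ft_torque': array([ 0.05752067, -0.04704087,  0.03158074]), 'finger_gap': 0.9955055827986004}
side {'fx': 487.6351338107732, 'fy': 487.6351338107732, 'cx': 314.8844781750536, 'cy': 207.24522559123002, 'k1': 0.004506020793973265, 'origin': array([0.43664017, 1.56700877, 1.14488502]), 'attitude': array([-0.02208851,  0.8737248 , -0.48539517,  0.0225522 ])}
top {'fx': 398.91032195247226, 'fy': 398.91032195247226, 'cx': 318.3163179700739, 'cy': 205.28557878755166, 'k1': -0.06524975857689037, 'origin': array([ 0.32480597, -0.01615924,  1.38982335]), 'attitude': array([ 0.71212734, -0.69680044,  0.06213399, -0.05901836])}
```

View pics/side0.png

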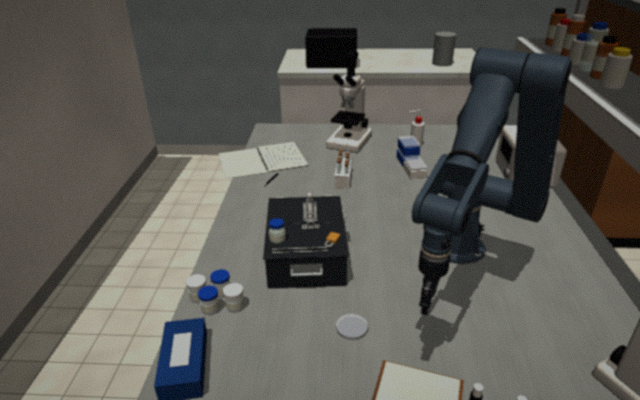

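View pics/top0.png

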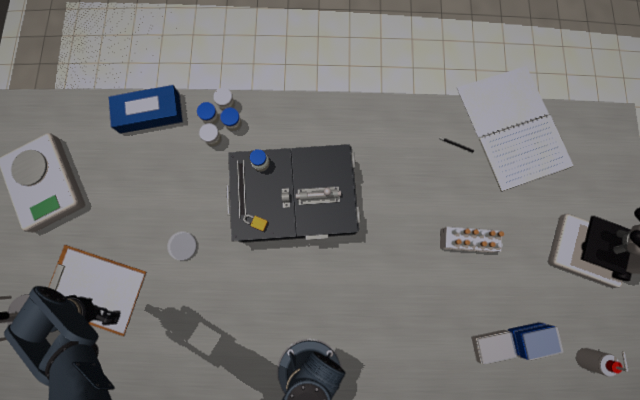

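```bash
cat > h.py <<'E'
import numpy as np,cv2
from scipy.spatial.transform import Rotation as R
def K(s): return np.array([[s["fx"],0,s["cx"]],[0,s["fy"],s["cy"]],[0,0,1.]]),np.array([s["k1"],0,0,0,0.])
def rays(s,px):
    k,d=K(s); u=cv2.undistortPoints(np.array(px,float).reshape(-1,1,2),k,d).reshape(-1,2)
    v=np.c_[u,np.ones(len(u))]; return R.from_quat(s["attitude"]).apply(v)
def plane(s,px,z):
    r=rays(s,px); o=s["origin"]; return o+r*((z-o[2])/r[:,2])[:,None]
def depth(s,px):
    r=rays(s,px); px=np.array(px,int).reshape(-1,2); return s["origin"]+r*s["range_z"][px[:,1],px[:,0]][:,None]
def proj(s,P):
    k,d=K(s); Rt=R.from_quat(s["attitude"]).as_matrix().T
    return cv2.projectPoints(np.array(P,float).reshape(-1,1,3),cv2.Rodrigues(Rt)[0],-Rt@s["origin"],k,d)[0].reshape(-1,2)
def crop(s,name,x0,y0,x1,y1,f):
    c=s["img"][y0:y1,x0:x1,::-1]; cv2.imwrite(name,cv2.resize(c,None,fx=f,fy=f,interpolation=cv2.INTER_CUBIC))
E
python3 - <<'E'
import pickle;from h import *
s=pickle.load(open("top0.pkl","rb"));crop(s,"pics/t1.png",220,135,370,250,5)
d=pickle.load(open("side0.pkl","rb"));crop(d,"pics/s1.png",255,180,365,295,5)
P=s["img"];uu,vv=np.meshgrid(range(640),range(400));px=np.c_[uu.ravel(),vv.ravel()]
D=depth(s,px).reshape(400,640,3)
m=(D[...,2]>.13)&(D[...,2]<.15)&(uu>215)&(uu<375)&(vv>130)&(vv<255)
m=cv2.morphologyEx(m.astype('uint8'),cv2.MORPH_CLOSE,np.ones((15,15)))
print(m.sum(),np.median(D[150:235,300:350,2]))
pts=plane(s,px[m.ravel()>0],.14)
r=cv2.minAreaRect(pts[:,:2].astype('float32')*1000);print(r,cv2.boxPoints(r))
E
```

```text
11355 0.14092953330373348
((579.8120727539062, 61.46788024902344), (302.21380615234375, 410.8136291503906), 5.284850597381592) [[ 410.428    252.08348]
 [ 448.267   -156.98383]
 [ 749.19617 -129.14772]
 [ 711.3572   279.9196 ]]
```

```bash
ls -la pics/t1.png
```

```text
-rw-r--r-- 1 agent agent 310956 Dec  7 13:25 pics/t1.png
```

View pics/t1.png

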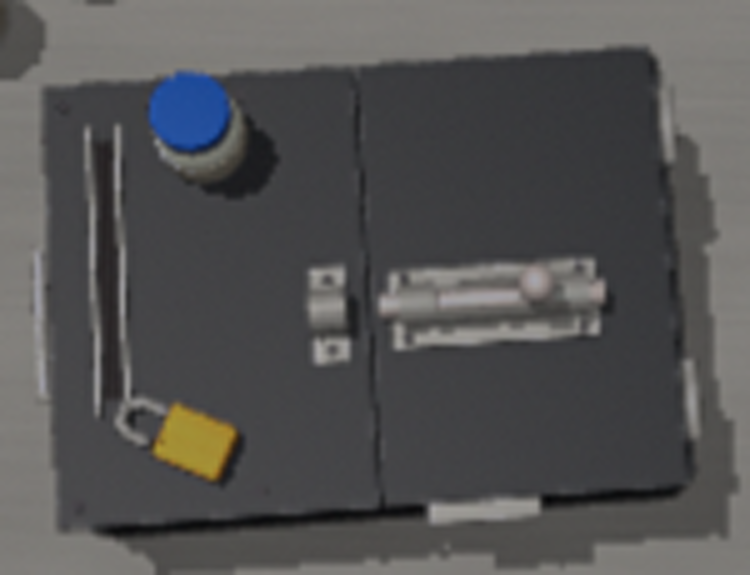

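View pics/s1.png

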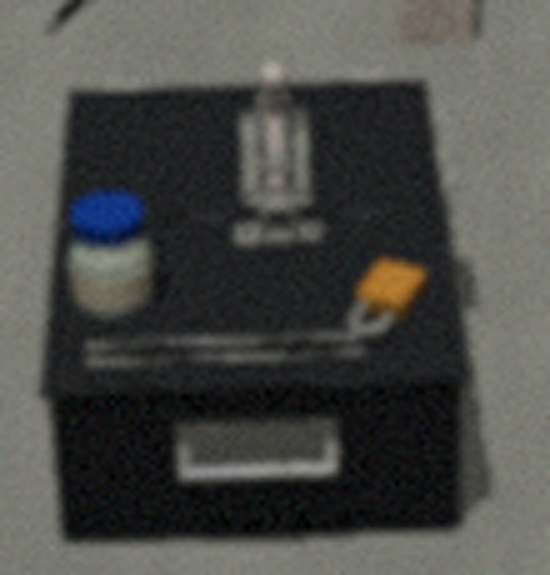

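```bash
python3 - <<'E'
import pickle;from h import *
s=pickle.load(open("top0.pkl","rb"))
c=lambda *a:[(220+(x+.5)/5-.5,135+(y+.5)/5-.5) for x,y in a]
C=plane(s,c((42,88),(655,46),(692,489),(60,530)),.14);print("corners",C.round(4))
ctr=C.mean(0)
for i,j in((0,1),(3,2)):
    v=C[i]-C[j];print(np.degrees(np.arctan2(-v[0],v[1])),np.linalg.norm(v))
for i,j in((1,2),(0,3)):
    v=C[i]-C[j];print(np.degrees(np.arctan2(v[1],v[0])),np.linalg.norm(v))
# side corners
d=pickle.load(open("side0.pkl","rb"))
cs=lambda *a:[(255+(x+.5)/5-.5,180+(y+.5)/5-.5) for x,y in a]
S=plane(d,cs((72,93),(425,82),(465,380),(43,393)),.14);print("side corners",S.round(4),S.mean(0))
g=plane(s,c((357,70),(381,508)),.14);v=g[0]-g[1];print("gap",g,np.degrees(np.arctan2(v[1],v[0])))
print("ctr",ctr)
print("ball top",plane(s,c((537,281)),.196),"side",plane(d,cs((271,74)),.196))
print("tube axis ends",plane(s,c((400,304),(604,291)),.165), "rod tips", plane(s,c((381,305),(604,292)),.156))
print("keeper",plane(s,c((328,311)),.17),plane(s,c((326,274),(334,352)),.143))
print("plate",plane(s,c((390,272),(595,259),(600,333),(400,350)),.143))
print("slot left end",plane(s,c((438,300)),.168), "slotright",plane(s,c((560,290)),.168))
print("jar",plane(s,c((189,111)),.215))
E
python3 - <<'E'
import pickle;import sys;sys.path.insert(0,'.')
from h import *
s=pickle.load(open("top0.pkl","rb"));crop(s,"pics/t2.png",292,180,346,212,14)
E
```

```text
corners [[ 0.7107  0.2792  0.14  ]
 [ 0.7481 -0.1208  0.14  ]
 [ 0.4576 -0.1461  0.14  ]
 [ 0.4228  0.2504  0.14  ]]
5.3425486570090435 0.40169210961948026
5.005313119692796 0.39796847387134543
4.985065983816146 0.29161803107280926
5.721067960624329 0.2892762902905798
side corners [[ 0.742  -0.1093  0.14  ]
 [ 0.4577 -0.1353  0.14  ]
 [ 0.4239  0.2577  0.14  ]
 [ 0.7062  0.2824  0.14  ]] [0.58245065 0.07386992 0.14      ]
gap [[0.72713228 0.07375297 0.14      ]
 [0.44136427 0.04918864 0.14      ]] 4.91301215105785
ctr [0.58479774 0.06567554 0.14      ]
ball top [[ 0.57720945 -0.0448172   0.196     ]] side [[ 0.57515793 -0.04903172  0.196     ]]
tube axis ends [[ 0.56713501  0.03991337  0.165     ]
 [ 0.57831439 -0.08768389  0.165     ]] rod tips [[ 0.56800633  0.05228159  0.156     ]
 [ 0.57953262 -0.0882169   0.156     ]]
keeper [[0.56070466 0.08440144 0.17      ]] [[0.58996499 0.08876502 0.143     ]
 [0.53952677 0.08187942 0.143     ]]
plate [[ 0.59217822  0.04792145  0.143     ]
 [ 0.6036412  -0.08296476  0.143     ]
 [ 0.55555483 -0.0867404   0.143     ]
 [ 0.54174814  0.04004878  0.143     ]]
slot left end [[0.56961707 0.01612463 0.168     ]] slotright [[ 0.57770701 -0.05997278  0.168     ]]
jar [[0.67467848 0.17025514 0.215     ]]
```

View pics/t2.png

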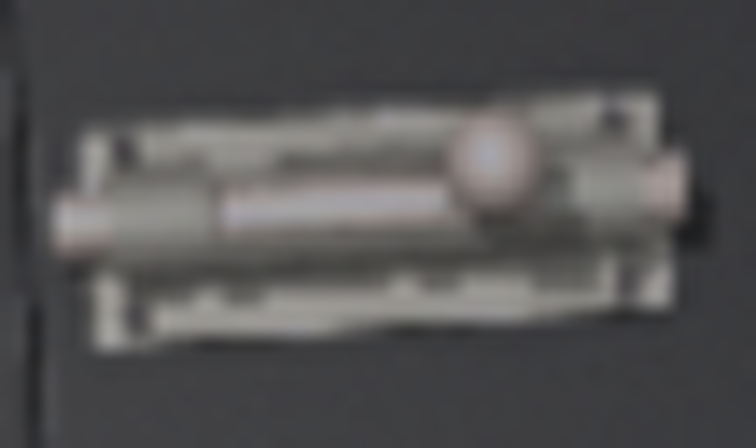

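```bash
python3 - <<'E'
from station import manip
from h import *
print(R.from_quat(manip.sense()["tool_rot"]).as_matrix().round(3))
E
python3 -m crank '[0,0,0,60,0, 0,20,-60,70,0, 0,50,-115,70,0, 0,80,-170,70,0, 0,110,-225,70,0, 0,140,-280,70,0, 0,170,-335,70,0, 0,200,-390,70,0, 0,230,-445,70,0, 0,260,-500,70,0]'
```

```text
[[-0.001  0.341  0.94 ]
 [-0.002  0.94  -0.341]
 [-1.    -0.002 -0.   ]]
t: 1.35
tcp_pos: [0.4722, 0.088, 0.3061]
tool_rot: [0.123, 0.696, -0.122, 0.696]
force: [1.0, 0.4, -0.0]
finger_gap: -0.0
```

```bash
python3 -m crank '[0,25,-55,0,0.15, 0,55,-110,0,0.3, 0,85,-160,0,0.436, 0,107,-188,0,0.436, 0,107,-188,-40,0.436, 0,107,-188,-70,0.436, 0,107,-188,-70,0.436]'
python3 - <<'E'
from station import viewer
from h import *
import pickle
for n,b in(("top",(220,120,380,250)),("side",(240,110,380,240))):
    s=viewer.snapshot(n);pickle.dump(s,open(n+"1.pkl","wb"));crop(s,f"pics/{n}1.png",*b,4)
E
```

```text
t: 2.22
tcp_pos: [0.5766, -0.0975, 0.2333]
tool_rot: [-0.03, 0.709, 0.032, 0.704]
force: [-0.7, -0.2, 0.2]
finger_gap: -0.002
```

View pics/top1.png

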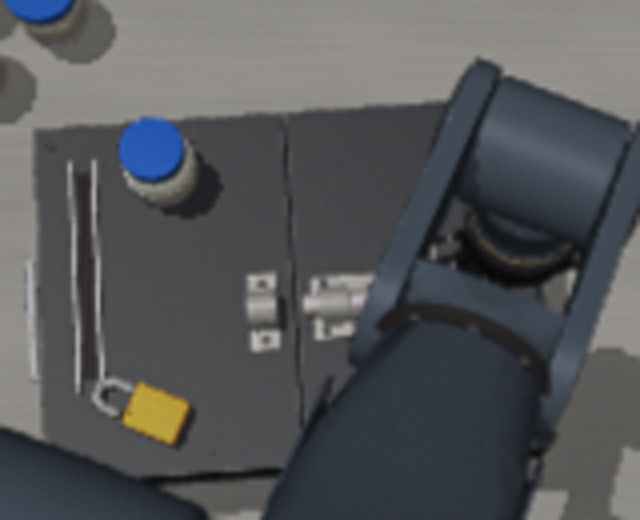

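View pics/side1.png

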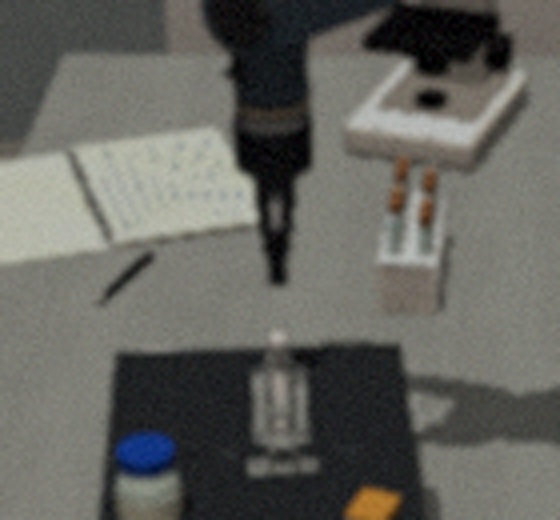

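```bash
python3 - <<'E'
from h import *
import pickle
s=pickle.load(open("side1.pkl","rb"))
px=[(240+x/4,110+y/4) for x,y in((277,284),(278,340))]
r=rays(s,px);o=s["origin"]
for i,y in((0,-.0975),(1,-.047)): print(o+r[i]*((y-o[1])/r[i,1]))
print(depth(s,[(309,178),(309,176),(309,194)]))
E
```

```text
[ 0.57605911 -0.0975      0.22816798]
[ 0.57234639 -0.047       0.19456302]
[[ 0.57606201 -0.08976324  0.24564445]
 [ 0.57544588 -0.08497676  0.25698305]
 [ 0.57306884 -0.0340954   0.20655196]]
```

```bash
python3 - <<'E'
from h import *
import pickle
s=pickle.load(open("side1.pkl","rb"))
px=[(309,v) for v in range(168,200)]
for p,a in zip(px,depth(s,px)): print(p,a.round(3))
E
```

```text
(309, 168) [ 0.571 -0.04   0.315]
(309, 169) [ 0.571 -0.043  0.309]
(309, 170) [ 0.573 -0.059  0.297]
(309, 171) [ 0.573 -0.057  0.293]
(309, 172) [ 0.574 -0.073  0.281]
(309, 173) [ 0.574 -0.07   0.278]
(309, 174) [ 0.575 -0.087  0.265]
(309, 175) [ 0.575 -0.084  0.262]
(309, 176) [ 0.575 -0.085  0.257]
(309, 177) [ 0.576 -0.091  0.249]
(309, 178) [ 0.576 -0.09   0.246]
(309, 179) [ 0.576 -0.084  0.244]
(309, 180) [ 0.575 -0.079  0.243]
(309, 181) [ 0.576 -0.089  0.233]
(309, 182) [ 0.612 -0.505 -0.002]
(309, 183) [ 0.61  -0.491  0.   ]
(309, 184) [ 0.61  -0.484 -0.001]
(309, 185) [ 0.609 -0.469  0.002]
(309, 186) [ 0.608 -0.458  0.002]
(309, 187) [ 0.609 -0.47  -0.01 ]
(309, 188) [ 0.608 -0.45  -0.004]
(309, 189) [ 0.607 -0.44  -0.004]
(309, 190) [ 0.606 -0.429 -0.003]
(309, 191) [ 0.605 -0.415 -0.   ]
(309, 192) [ 0.605 -0.415 -0.006]
(309, 193) [ 0.574 -0.05   0.202]
(309, 194) [ 0.573 -0.034  0.207]
(309, 195) [ 0.574 -0.039  0.199]
(309, 196) [ 0.573 -0.025  0.203]
(309, 197) [ 0.573 -0.033  0.194]
(309, 198) [ 0.573 -0.033  0.19 ]
(309, 199) [ 0.574 -0.034  0.184]
```

```bash
python3 -m crank '[0,1,1,-27,0, 0,2,2,-27,0, 0,2,2,-27,0]'
python3 - <<'E'
from station import viewer,manip
from h import *
import pickle
print(manip.sense()["tcp_pos"])
for n,b in(("side",(270,150,350,220)),):
    s=viewer.snapshot(n);pickle.dump(s,open(n+"2.pkl","wb"));crop(s,f"pics/{n}2.png",*b,8)
px=[(309,v) for v in range(178,200)]
for p,a in zip(px,depth(s,px)): print(p,a.round(3))
E
```

```text
t: 2.7
tcp_pos: [0.5817, -0.0962, 0.2109]
tool_rot: [-0.032, 0.705, 0.031, 0.707]
force: [1.6, -0.1, 0.6]
finger_gap: 0.002
[ 0.58170388 -0.09619137  0.21086695]
(309, 178) [ 0.574 -0.068  0.257]
(309, 179) [ 0.574 -0.065  0.255]
(309, 180) [ 0.576 -0.084  0.24 ]
(309, 181) [ 0.576 -0.08   0.238]
(309, 182) [ 0.576 -0.082  0.232]
(309, 183) [ 0.577 -0.089  0.224]
(309, 184) [ 0.576 -0.081  0.224]
(309, 185) [ 0.576 -0.085  0.217]
(309, 186) [ 0.576 -0.078  0.217]
(309, 187) [ 0.577 -0.091  0.205]
(309, 188) [ 0.607 -0.441  0.001]
(309, 189) [ 0.606 -0.434 -0.   ]
(309, 190) [ 0.606 -0.426 -0.001]
(309, 191) [ 0.605 -0.413  0.001]
(309, 192) [ 0.604 -0.401  0.002]
(309, 193) [ 0.574 -0.046  0.204]
(309, 194) [ 0.573 -0.035  0.206]
(309, 195) [ 0.574 -0.038  0.2  ]
(309, 196) [ 0.573 -0.033  0.198]
(309, 197) [ 0.573 -0.027  0.198]
(309, 198) [ 0.573 -0.026  0.194]
(309, 199) [ 0.574 -0.036  0.183]
```

View pics/side2.png

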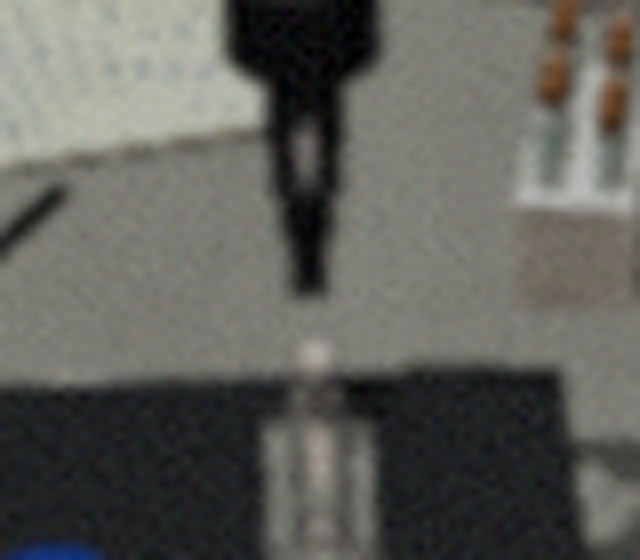

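```bash
python3 - <<'E'
from h import *
import pickle
s=pickle.load(open("side2.pkl","rb"))
i=s["img"][165:205,295:325].astype(float); i=np.clip((i/255)**.5*255,0,255).astype('uint8')
cv2.imwrite("pics/side2b.png",cv2.resize(i[:,:,::-1],None,fx=14,fy=14,interpolation=cv2.INTER_NEAREST))
E
```

```text
(no output)
```

View pics/side2b.png

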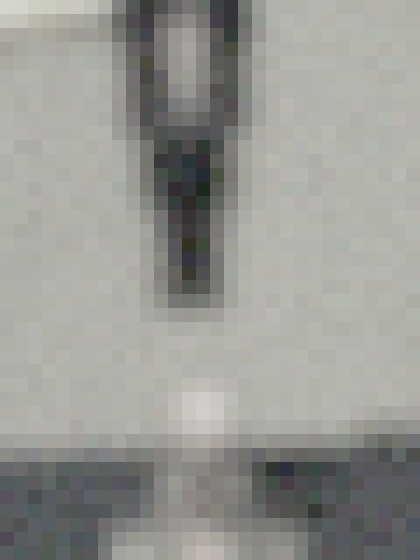

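```bash
python3 -m crank '[0,1,-14,0,0, 0,1,-14,-15,0, 0,1,-14,-15,0]'
python3 - <<'E'
from station import viewer,manip
from h import *
import pickle
print(manip.sense()["tcp_pos"])
s=viewer.snapshot("side");pickle.dump(s,open("side3.pkl","wb"));crop(s,f"pics/side3.png",285,160,335,210,12)
px=[(310,v) for v in range(182,200)]
for p,a in zip(px,depth(s,px)): print(p,a.round(3))
E
```

```text
t: 3.12
tcp_pos: [0.5804, -0.11, 0.1925]
tool_rot: [-0.03, 0.708, 0.031, 0.705]
force: [0.2, 0.6, 0.2]
finger_gap: -0.001
[ 0.5803949  -0.11001226  0.19254739]
(310, 182) [ 0.572 -0.08   0.234]
(310, 183) [ 0.573 -0.099  0.218]
(310, 184) [ 0.573 -0.094  0.217]
(310, 185) [ 0.574 -0.1    0.209]
(310, 186) [ 0.573 -0.094  0.208]
(310, 187) [ 0.574 -0.101  0.199]
(310, 188) [ 0.573 -0.091  0.201]
(310, 189) [ 0.575 -0.108  0.186]
(310, 190) [ 0.601 -0.423  0.   ]
(310, 191) [ 0.601 -0.417 -0.001]
(310, 192) [ 0.599 -0.402  0.002]
(310, 193) [ 0.57  -0.045  0.205]
(310, 194) [ 0.569 -0.033  0.207]
(310, 195) [ 0.569 -0.035  0.202]
(310, 196) [ 0.57  -0.036  0.197]
(310, 197) [ 0.569 -0.028  0.197]
(310, 198) [ 0.57  -0.033  0.19 ]
(310, 199) [ 0.571 -0.047  0.177]
```

View pics/side3.png

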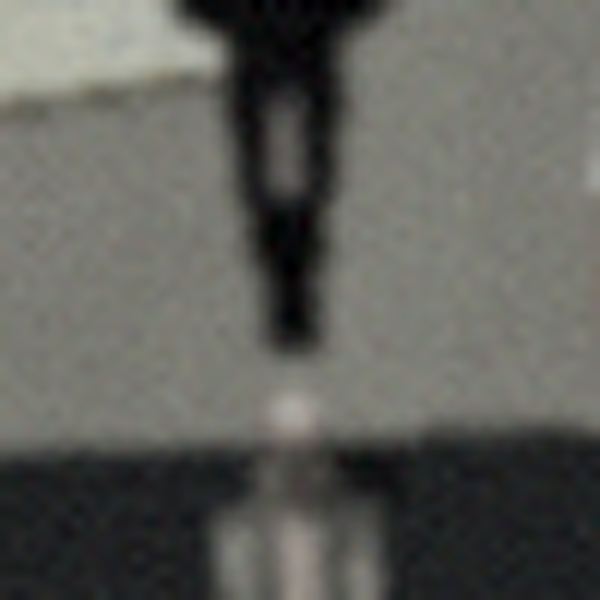

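```bash
python3 -m crank '[0,0,0,4,0, 0,-1.5,17,4,0, 0,-2.5,28,4,0, 0,-3.2,36,4,0, 0,-4,44,4,0, 0,-4,44,4,0]'
python3 - <<'E'
from station import viewer,manip
from h import *
import pickle
m=manip.sense();print(m["tcp_pos"],m["force"])
s=viewer.snapshot("side");pickle.dump(s,open("side4.pkl","wb"));crop(s,f"pics/side4.png",285,160,335,210,12)
E
```

```text
t: 3.92
tcp_pos: [0.5777, -0.0654, 0.1983]
tool_rot: [-0.032, 0.706, 0.032, 0.706]
force: [-0.2, 0.7, 0.3]
finger_gap: -0.002
[ 0.57767817 -0.06539181  0.1982536 ] [-0.16427732  0.73462305  0.33078202]
```

View pics/side4.png

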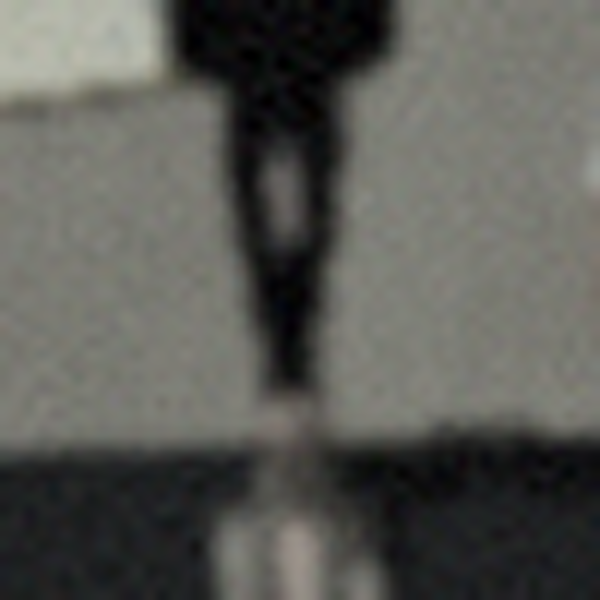

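```bash
python3 -m crank '[0,-0.9,10,0,0, 0,-1.8,20,0,0, 0,-2.5,28,0,0, 0,-2.5,28,0,0]'
python3 - <<'E'
from station import viewer,manip
from h import *
import pickle
m=manip.sense();print(m["tcp_pos"],m["force"])
s=viewer.snapshot("side");pickle.dump(s,open("side5.pkl","wb"));crop(s,f"pics/side5.png",285,170,335,220,12)
px=[(310,v) for v in range(186,206)]
for p,a in zip(px,depth(s,px)): print(p,a.round(3))
E
```

```text
t: 4.47
tcp_pos: [0.5751, -0.0369, 0.1983]
tool_rot: [-0.031, 0.706, 0.032, 0.706]
force: [-0.2, -0.4, 0.2]
finger_gap: 0.002
[ 0.57511663 -0.03689577  0.1982624 ] [-0.23756547 -0.41085505  0.1852558 ]
(310, 186) [0.564 0.018 0.271]
(310, 187) [0.565 0.013 0.264]
(310, 188) [0.565 0.004 0.255]
(310, 189) [ 0.566 -0.002  0.247]
(310, 190) [ 0.567 -0.007  0.24 ]
(310, 191) [ 0.568 -0.028  0.223]
(310, 192) [ 0.568 -0.024  0.221]
(310, 193) [ 0.568 -0.023  0.218]
(310, 194) [ 0.569 -0.027  0.211]
(310, 195) [ 0.568 -0.018  0.212]
(310, 196) [ 0.569 -0.024  0.204]
(310, 197) [ 0.568 -0.016  0.204]
(310, 198) [ 0.568 -0.013  0.201]
(310, 199) [ 0.568 -0.01   0.199]
(310, 200) [ 0.568 -0.006  0.197]
(310, 201) [ 0.567 -0.004  0.194]
(310, 202) [ 0.568 -0.004  0.19 ]
(310, 203) [ 0.568 -0.008  0.182]
(310, 204) [ 0.568 -0.009  0.177]
(310, 205) [ 0.569 -0.014  0.17 ]
```

View pics/side5.png

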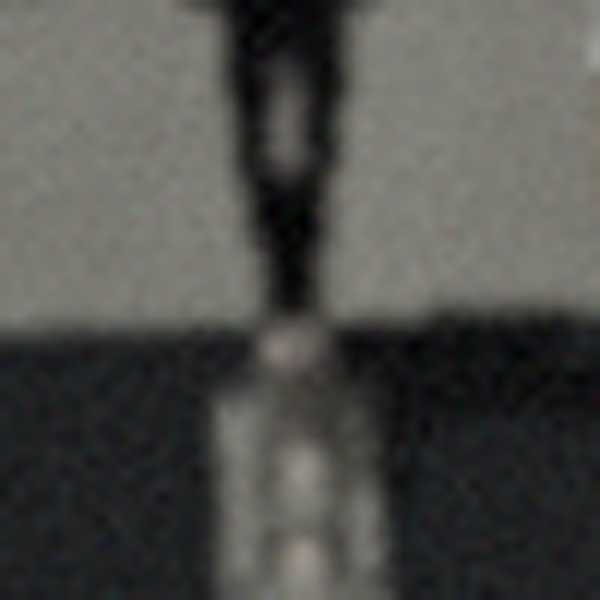

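```bash
python3 -m crank '[0,-0.9,10,0,0, 0,-1.8,20,0,0, 0,-2.1,23,0,0]'; python3 -m crank '[0,-0.2,2,0,0,0,-0.2,2,0,0]'; python3 -m crank '[0,-0.2,2,0,0,0,-0.2,2,0,0]'
```

```text
t: 4.9
tcp_pos: [0.5729, -0.0142, 0.1982]
tool_rot: [-0.031, 0.706, 0.031, 0.706]
force: [0.4, -3.1, 0.2]
finger_gap: 0.004
t: 5.15
tcp_pos: [0.5727, -0.0127, 0.1982]
tool_rot: [-0.031, 0.707, 0.031, 0.706]
force: [-0.1, -1.4, 0.6]
finger_gap: 0.0
t: 5.4
tcp_pos: [0.5726, -0.0111, 0.1982]
tool_rot: [-0.031, 0.706, 0.031, 0.706]
force: [-1.0, -1.4, -0.2]
finger_gap: -0.0
```

```bash
for i in 1 2 3; do python3 -m crank '[0,-0.2,2,0,0,0,-0.2,2,0,0]' | grep -v rot; done
```

```text
t: 5.65
tcp_pos: [0.5724, -0.009, 0.1982]
force: [0.0, -1.2, -0.1]
finger_gap: -0.0
t: 5.9
tcp_pos: [0.5723, -0.0071, 0.1982]
force: [0.4, -2.3, -0.0]
finger_gap: 0.006
t: 6.15
tcp_pos: [0.5723, -0.0066, 0.1983]
force: [-0.1, -7.3, -1.4]
finger_gap: -0.002
```

```bash
python3 -m crank '[0,-0.2,2,0,0,0,-0.2,2,0,0]' | grep -v rot; python3 - <<'E'
from station import viewer,manip
from h import *
import pickle
s=viewer.snapshot("side");pickle.dump(s,open("side6.pkl","wb"));crop(s,f"pics/side6.png",285,170,335,220,12)
px=[(310,v) for v in range(196,212)]
for p,a in zip(px,depth(s,px)): print(p,a.round(3))
E
```

```text
t: 6.4
tcp_pos: [0.5724, -0.0062, 0.1984]
force: [-0.5, -12.4, -0.8]
finger_gap: -0.0
(310, 196) [0.566 0.006 0.221]
(310, 197) [0.567 0.001 0.214]
(310, 198) [0.566 0.012 0.217]
(310, 199) [0.566 0.005 0.208]
(310, 200) [0.566 0.016 0.21 ]
(310, 201) [0.566 0.015 0.205]
(310, 202) [0.565 0.023 0.205]
(310, 203) [0.565 0.023 0.201]
(310, 204) [0.565 0.025 0.198]
(310, 205) [0.565 0.026 0.195]
(310, 206) [0.566 0.024 0.189]
(310, 207) [0.566 0.017 0.18 ]
(310, 208) [0.566 0.02  0.177]
(310, 209) [0.566 0.025 0.176]
(310, 210) [0.567 0.012 0.164]
(310, 211) [0.566 0.024 0.167]
```

View pics/side6.png

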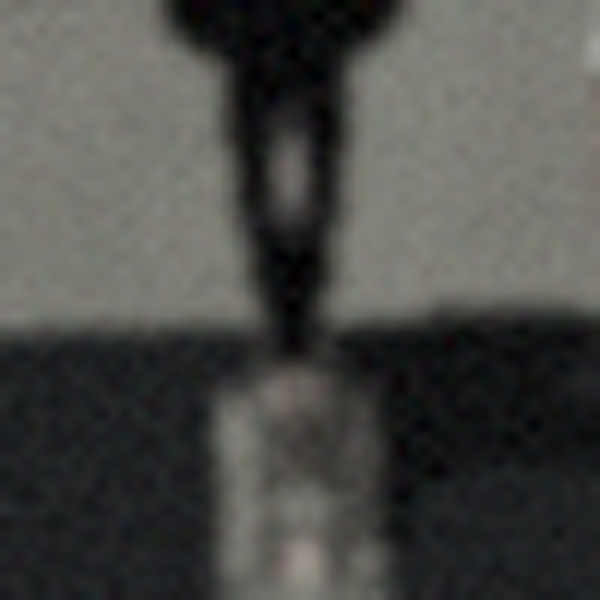

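```bash
python3 -m crank '[0,1.3,-15,0,0, 0,-20,-17,0,0, 0,-44,-19,0,0, 0,-45,-19,0,0]' | grep -v rot
```

```text
t: 6.95
tcp_pos: [0.5255, -0.0214, 0.1981]
force: [0.9, -0.1, 0.4]
finger_gap: -0.003
```

```bash
python3 -m crank '[0,0,15,0,0, 0,-1,30,0,0, 0,-1,30,0,0]' | grep -v rot
python3 - <<'E'
from station import viewer,manip
from h import *
import pickle
for n,b in(("side",(280,160,350,225)),("top",(270,150,350,230))):
    s=viewer.snapshot(n);pickle.dump(s,open(n+"7.pkl","wb"));crop(s,f"pics/{n}7.png",*b,8)
    if n=="side": S=s
D=depth(S,[(u,v) for v in range(195,215) for u in range(300,330)]).reshape(20,30,3)
print((D[...,2]*1000).astype(int)[:, :])
E
```

```text
t: 7.32
tcp_pos: [0.5262, 0.0097, 0.1981]
force: [0.8, 0.5, 0.0]
finger_gap: -0.0
[[  -8   -3    3   -3   -6    0   -2   -3   -1   -4   -2   -3   -6   -1
    -5   -6   -1  232  251  253  246  247  245  256  251  135  142  140
   138  140]
 [  -3   -5    0   -1   -3   -1   -4    2  -11    1   -4    0  -10    0
     2   -2   -2    0  245  242  244  241  238  245  242  139  139  140
   131  139]
 [ 139  139  138  137  134  136  139  137  139  172  141  141  136  138
   136  134  139  140  234  230  230  225  227  227  132  135  137  143
   138  141]
 [ 141  132  138  138  139  137  139  168  172  173  167  159  142  140
   137  136  135  139  219  224  223  220  224  221  132  135  141  139
   139  133]
 [ 137  140  132  140  139  131  159  171  165  171  167  167  157  140
   138  137  134  133  216  218  220  221  216  217  143  135  137  139
   142  134]
 [ 140  133  137  134  138  140  159  167  170  166  167  168  159  143
   142  136  142  139  208  213  209  213  213  214  134  143  137  134
   144  136]
 [ 139  137  138  137  135  141  158  203  204  205  206  205  162  138
   1
[... 1422 characters left out ...]
139  139  148  138  138  138  139  138  139  139  140  133
   138  139]
 [ 140  137  140  143  138  146  155  165  164  166  165  166  162  142
   141  138  136  137  140  136  138  135  137  136  136  138  138  139
   138  142]
 [ 134  139  135  140  146  139  158  164  169  171  166  166  164  143
   140  136  136  139  134  137  139  140  142  136  141  137  134  144
   139  138]
 [ 142  138  137  140  140  143  160  165  168  168  168  170  161  147
   140  141  135  137  141 1144  137  137  136  137  142  137  143  134
   139  141]
 [ 143  136  137  137  144  143  158  165  162  167  165  162  166  141
   144  143  135  140  136  138  140  134  138  139  139  141  137  140
   144  140]]
```

View pics/side7.png

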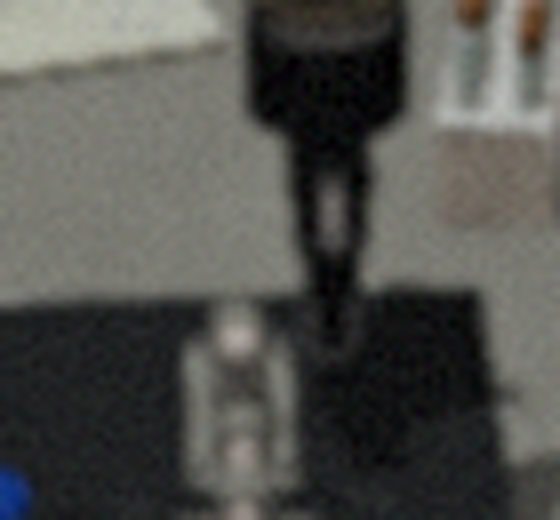

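View pics/top7.png

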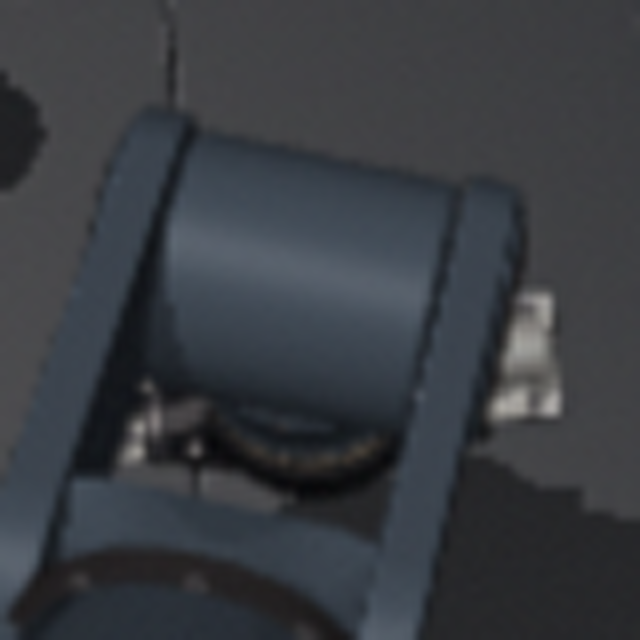

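```bash
python3 -m crank '[0,0,0,-25,0, 0,0,0,-30,0, 0,0,0,-30,0]' | grep -v rot
python3 -m crank '[0,0,0,-5,0, 0,0,0,-5,0]' | grep -v rot
python3 - <<'E'
from station import viewer,manip
from h import *
import pickle
S=viewer.snapshot("side");pickle.dump(S,open("side8.pkl","wb"));crop(S,f"pics/side8.png",280,160,350,225,8)
D=depth(S,[(u,v) for v in range(203,218) for u in range(312,328)]).reshape(15,16,3)
print((D[...,2]*1000).astype(int)[:, :])
E
```

```text
t: 7.8
tcp_pos: [0.5259, 0.0078, 0.168]
force: [-0.8, 0.6, 0.1]
finger_gap: -0.002
t: 8.05
tcp_pos: [0.526, 0.0078, 0.1633]
force: [0.5, -0.6, 0.5]
finger_gap: 0.003
[[197 139 143 140 136 136 221 217 213 212 211 218 214 136 139 138]
 [193 139 138 139 138 138 211 206 209 202 206 208 209 138 139 139]
 [163 141 139 140 134 140 187 193 190 192 190 188 135 141 140 133]
 [158 139 139 138 140 137 185 185 187 187 187 183 136 136 142 144]
 [161 139 140 141 143 137 173 183 178 180 182 175 135 137 134 139]
 [159 138 141 141 138 142 175 182 180 174 176 174 142 134 141 136]
 [161 141 144 142 138 138 170 175 175 171 174 172 137 141 142 140]
 [165 136 139 142 140 141 166 165 166 169 173 164 140 135 139 144]
 [161 141 142 143 140 138 163 159 165 167 163 166 140 139 137 136]
 [165 139 143 136 137 140 135 157 160 140 141 139 137 140 134 139]
 [160 141 143 141 137 139 137 136 134 141 142 141 139 139 139 138]
 [162 142 144 142 136 144 131 141 135 138 142 139 139 139 145 141]
 [156 157 140 139 140 141 138 135 135 137 135 140 139 136 140 135]
 [153 152 140 147 135 137 141 136 139 146 138 136 135 140 140 135]
 [152 137 141 145 147 134 140 138 137 137 135 140 138 138 140 135]]
```

```bash
python3 -m crank '[0,0,0,-5,0, 0,0,0,-5,0]' | grep -v rot
python3 -m crank '[0,0,0,-4,0, 0,0,0,-4,0]' | grep -v rot
```

```text
t: 8.35
tcp_pos: [0.5256, 0.008, 0.1579]
force: [-0.2, 0.1, 0.1]
finger_gap: -0.001
t: 8.6
tcp_pos: [0.5256, 0.008, 0.1539]
force: [-0.6, 0.3, 0.7]
finger_gap: -0.001
```

```bash
python3 -m crank '[0,0,0,33,0, 0,0,0,33,0, 0,9,1.8,33,0, 0,17,2.5,33,0, 0,24,3.1,33,0, 0,30,3.7,33,0]' | grep -v rot
python3 -m crank '[0,6,0.5,0,0, 0,6,0.5,0,0]' | grep -v rot
```

```text
t: 9.35
tcp_pos: [0.5554, 0.0118, 0.1866]
force: [-2.4, -0.6, 1.9]
finger_gap: -0.001
t: 9.6
tcp_pos: [0.5625, 0.0122, 0.1869]
force: [0.5, -0.4, -0.0]
finger_gap: -0.001
```

```bash
python3 -m crank '[0,6,0.5,0,0, 0,12,1,0,0, 0,12,1,0,0]' | grep -v rot
python3 -m crank '[0,6,0.5,0,0, 0,6,0.5,0,0]' | grep -v rot
python3 - <<'E'
from station import viewer,manip
from h import *
import pickle
S=viewer.snapshot("side");pickle.dump(S,open("side9.pkl","wb"));crop(S,f"pics/side9.png",280,170,340,225,10)
E
```

```text
t: 9.98
tcp_pos: [0.574, 0.0132, 0.1868]
force: [-2.3, 0.1, -1.8]
finger_gap: -0.0
t: 10.22
tcp_pos: [0.5809, 0.0136, 0.1875]
force: [-1.3, -0.3, 0.1]
finger_gap: 0.004
```

View pics/side9.png

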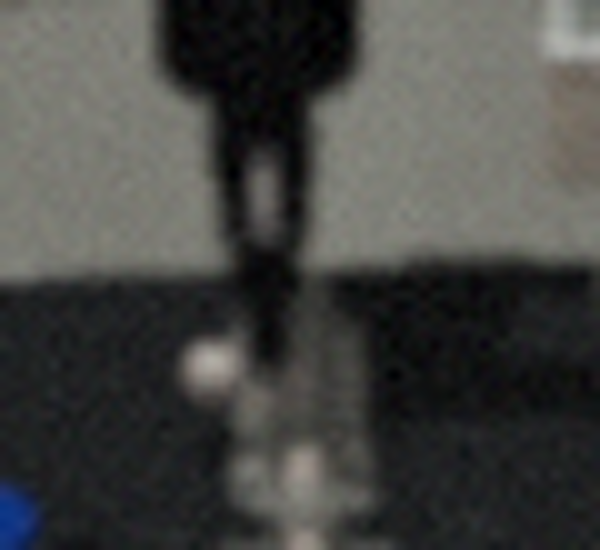

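```bash
python3 -m crank '[0,6,0.5,0,0, 0,6,0.5,0,0]' | grep -v rot
python3 -m crank '[0,0,0,22,0, 0,0,0,22,0, 0,12,1,22,0, 0,20,1.8,22,0, 0,20,1.8,10,0, 0,20,1.8,3,0, 0,20,1.8,3,0]' | grep -v rot
python3 - <<'E'
from station import viewer,manip
from h import *
import pickle
S=viewer.snapshot("side");pickle.dump(S,open("side10.pkl","wb"));crop(S,f"pics/side10.png",280,170,340,225,10)
E
```

```text
t: 10.52
tcp_pos: [0.5877, 0.014, 0.1879]
force: [-0.5, 0.4, -0.0]
finger_gap: -0.001
t: 11.4
tcp_pos: [0.6052, 0.016, 0.1892]
force: [-0.3, -0.3, -0.4]
finger_gap: -0.001
```

View pics/side10.png

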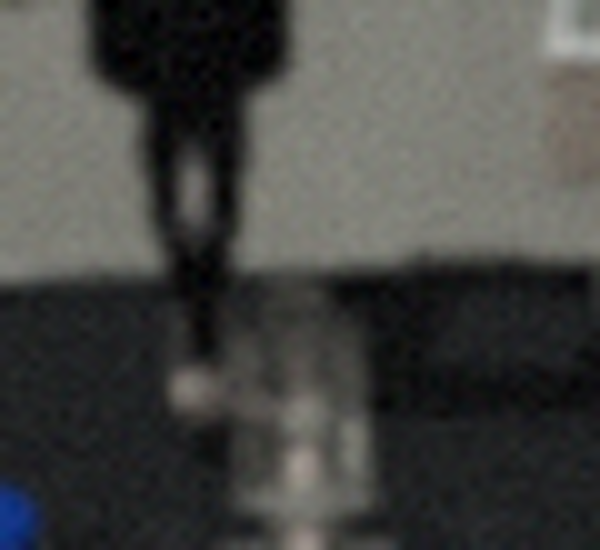

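```bash
for i in 1 2 3 4; do python3 -m crank '[0,0,0,-2,0, 0,0,0,-2,0]' | grep -v -e rot -e gap; done
```

```text
t: 11.7
tcp_pos: [0.6056, 0.0159, 0.1882]
force: [0.4, 0.1, 0.6]
t: 11.95
tcp_pos: [0.6064, 0.0159, 0.1865]
force: [1.2, 0.7, 1.4]
t: 12.2
tcp_pos: [0.6063, 0.0158, 0.1844]
force: [0.5, 0.3, 1.9]
t: 12.45
tcp_pos: [0.6056, 0.0158, 0.1819]
force: [0.5, -0.2, 1.8]
```

```bash
for i in 1 2 3; do python3 -m crank '[0,0,0,-2,0, 0,0,0,-2,0]' | grep -v -e rot -e gap; done
```

```text
t: 12.7
tcp_pos: [0.6055, 0.0159, 0.1798]
force: [0.7, -0.0, 0.5]
t: 12.95
tcp_pos: [0.6059, 0.0159, 0.1789]
force: [0.8, -0.0, 5.6]
t: 13.2
tcp_pos: [0.6061, 0.0159, 0.1784]
force: [-2.3, 0.1, 12.6]
```

```bash
python3 -m crank '[0,0,0,-2,0, 0,0,0,-2,0]' | grep -v -e rot -e gap
python3 -m crank '[0,0,0,20,0, 0,0,0,60,0, 0,0,0,110,0, 0,-30,-50,140,0, 0,-60,-100,140,0, 0,-100,-150,140,0, 0,-130,-200,140,0, 0,-140,-250,140,0, 0,-140,-300,140,0, 0,-140,-300,140,0]' | grep -v rot
python3 - <<'E'
from station import viewer,manip
from h import *
import pickle
for n,b in(("side",(255,170,355,245)),("top",(220,135,370,250))):
    s=viewer.snapshot(n);pickle.dump(s,open(n+"11.pkl","wb"));crop(s,f"pics/{n}11.png",*b,5)
E
```

```text
t: 13.45
tcp_pos: [0.6062, 0.0159, 0.1779]
force: [-4.1, 1.1, 18.9]
t: 14.7
tcp_pos: [0.4648, -0.2871, 0.3132]
force: [0.9, 0.6, -0.4]
finger_gap: 0.005
```

View pics/side11.png

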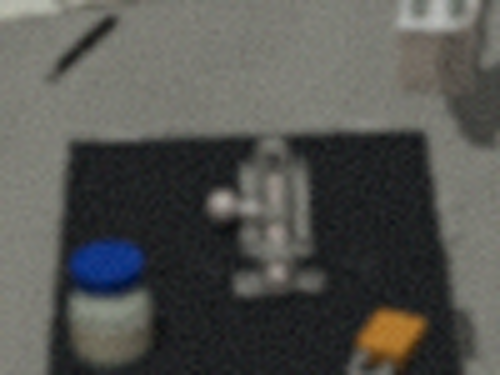

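View pics/top11.png

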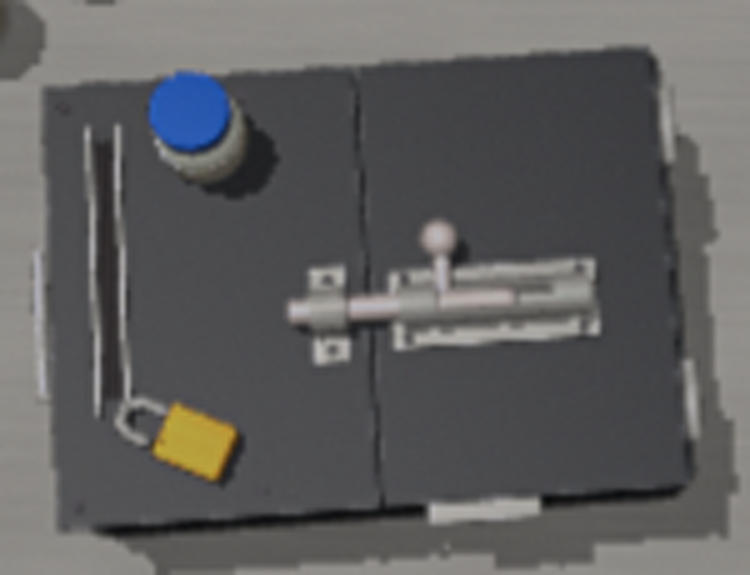

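```bash
python3 - <<'E'
import pickle;from h import *
s=pickle.load(open("top11.pkl","rb"));d=pickle.load(open("side11.pkl","rb"))
pt=(220+437.5/5-.4,135+238/5-.4)
u,v=int(round(pt[0])),int(round(pt[1]))
D=depth(s,[(u+i,v+j) for i in(-1,0,1) for j in(-1,0,1)]);print("ball top z",np.median(D[:,2]),D[:,2].round(4))
F=depth(s,[(i,j) for i in range(310,345) for j in range(152,175)]);print("flap z",np.median(F[:,2]))
P=plane(s,[pt],.163)[0];a=np.radians(5.15);ex=np.array([np.cos(a),np.sin(a)])
k=plane(s,[(220+400/5-.4,135+304/5-.4)],.165)[0]
print(P,"own x from axis",(P-k)[:2]@ex)
D=depth(d,[(a_,b_) for a_ in range(296,303) for b_ in range(205,216)]).reshape(7,11,3);print((D[...,2]*1000).astype(int).T)
E
```

```text
ball top z 0.17426532634399794 [0.17   0.174  0.1758 0.1741 0.1771 0.1704 0.1753 0.1756 0.1743]
flap z 0.14060069068656977
[0.61047077 0.01761352 0.163     ] own x from axis 0.041159111882058216
[[136 139 134 139 139 139 141]
 [134 138 147 138 142 135 140]
 [137 139 137 138 141 139 140]
 [138 137 138 138 136 140 144]
 [138 175 171 174 168 175 137]
 [166 174 171 169 171 169 133]
 [165 170 171 170 168 167 165]
 [160 161 164 164 163 162 157]
 [139 158 163 163 160 157 140]
 [143 138 158 155 156 137 136]
 [141 136 141 138 144 138 138]]
```

```bash
python3 -c "
from station import workorder;print(workorder.sign_off())"
```

```text
the job is handed in; nothing more can be done
None
```

The flap is bolted shut and I've handed the job in. With the fingers closed, I pushed the knob about 60 mm along the slot to the hard stop, where resistance rose to about 12 N. I then pushed it over to own +x and pressed it down until it stopped at about 19 N. After that the arm came clear, finishing the last move at 14.7 s.

- **Bolt and knob:** the last pictures show the bolt's end through and past the keeper. The ball's top is about 34–35 mm above the box top, where 35 mm means fully down. It lies about 41 mm to own +x of the axis, where 39 mm is expected; the 2 mm difference is within camera error.
- **Flap and bystanders:** the flap is level and shut. The jar and padlock sit where they did in the first picture. The petri dish and test-tube rack were outside the final close-up, so I didn't re-measure them, but the tool's path kept away from both.
- **Disagreement with the spec:** the shut fingertips stood only about 3–9 mm ahead of the TCP in the depth picture and by touch, not the stated 25 mm. I set the push heights by measurement and force instead.

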